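# Find the gap that the feeler blade fits

### The job

Take the orange-handled feeler blade out of its wooden stand and try it gently in the three gaps of the round gauge. Only feel tells which gap is open: the blade slides home there with a light, even drag, while in a closed gap it soon meets a stiff springy stop - never force it there, back out and try another. Leave the blade standing fully home in an open gap, collar down on the jaws, and let go, without disturbing the things around.

Things in the scene. Friction and masses are not known exactly. Their poses are not given: they have to be found in the camera images.
- feeler: Feeler blade, about 70 g, hanging point down in the stand; origin at the tip, z up, x along its width, y across its thickness. Steel blade 18 mm wide (14 mm over the last 6 mm), 5 mm thick, tip rounded, 35 mm long below a flat dark collar 30 x 26 x 4 mm. Orange handle 24 mm (x) by 12 mm (y), 39 to 85 mm above the tip: grip it across the 12 mm. A half turn about z does not matter.
- collar (a point): Point on the feeler's axis at the underside of its collar, 35 mm above the tip; the blade is home when this point is at the mouth of a gap.
- stand: Wooden block 56 x 45 x 42 mm, fixed, origin at the centre of its underside; loose upright slot 24 x 9 mm along its x axis in which the blade hangs by its collar.
- gauge: Gap gauge, fixed, origin at the centre of its underside: dark steel drum 114 mm across, 30 mm high, on it three aluminium jaw pairs (36 mm radially, 28 mm across, tops 46 mm above the bench) at 120 degrees. Gap 1 (one brass dot on its outer end) points along the gauge's x, gap 2 (two dots) 120 degrees counter-clockwise seen from above, gap 3 (three dots) 120 degrees clockwise.
- stud (a point): Top of the brass stud in the middle, 10 mm above the drum. Inside, out of sight, a shutter closes two of the gaps (now and then only one), never all three, another choice each time (struck by its edge it may turn aside). In a closed gap the tip meets a sprung stop 16 mm below the mouth: about 8 N more at once, then about 1 N more per mm, 12 mm of give. Over 35 N from the blade spoils the gauge.
- gap1 (a point): Centre of the mouth of gap 1, level with the jaw tops, 32 mm from the gauge's centre; axes as the gauge's. The gap runs radially: 24 mm long, 8 mm wide (14 mm at the top, edges rounded), 42 mm deep. Two sprung brass shoes, one each side, 6 to 14 mm down, pinch the blade: 3 to 7 N of drag, the most as the tip passes them.
- gap2 (a point): Centre of the mouth of gap 2, level with the jaw tops, 32 mm from the gauge's centre; axes as the gauge's. The gap runs radially: 24 mm long, 8 mm wide (14 mm at the top, edges rounded), 42 mm deep. Two sprung brass shoes, one each side, 6 to 14 mm down, pinch the blade: 3 to 7 N of drag, the most as the tip passes them.
- gap3 (a point): Centre of the mouth of gap 3, level with the jaw tops, 32 mm from the gauge's centre; axes as the gauge's. The gap runs radially: 24 mm long, 8 mm wide (14 mm at the top, edges rounded), 42 mm deep. Two sprung brass shoes, one each side, 6 to 14 mm down, pinch the blade: 3 to 7 N of drag, the most as the tip passes them.
- wax_rose: Half carved wax rose on a round blue blank, 53 mm across, 12 mm high, lying behind the gauge; leave alone.
- jar_flux: Brown jar with a black lid, 43 mm across, 55 mm high, behind the stand; leave alone.
- wax_ring1: Green carved wax ring 24 x 28 x 8 mm, lying behind the work; leave alone.
There are look-alikes about, which are no part of the job. There is more than one size of the feeler; the job needs the larger. Of the things that look like the stand, take the one that is farthest to the robot's left at the start.

How it is judged (in metres and radians):
On the way, in this order (a step that is already met when the one before it is completed fails the run):
1. the feeler blade is lifted clear of its stand (z of feeler in the frame of stand above 0.045 m), for 0.1 s.
2. the blade is pushed fully home in a gap of the gauge (((horizontal distance between collar and gap1 below 0.006 m and z of collar in the frame of gap1 between -0.004 and 0.003 m) or (horizontal distance between collar and gap2 below 0.006 m and z of collar in the frame of gap2 between -0.004 and 0.003 m) or (horizontal distance between collar and gap3 below 0.006 m and z of collar in the frame of gap3 between -0.004 and 0.003 m))), for 0.2 s.
At the end, for the whole second after the job is handed in: The feeler stands released and still in one gap of the gauge, upright within 7 degrees, its collar no more than 3 mm above the mouth and centred on it within 6 mm (((horizontal distance between collar and gap1 below 0.006 m and z of collar in the frame of gap1 between -0.004 and 0.003 m) or (horizontal distance between collar and gap2 below 0.006 m and z of collar in the frame of gap2 between -0.004 and 0.003 m) or (horizontal distance between collar and gap3 below 0.006 m and z of collar in the frame of gap3 between -0.004 and 0.003 m)) and angle between feeler's own z axis and vertical below 0.12 rad and linear speed of feeler below 0.01 m/s and contact force between the fingers and feeler below 0.1 N); the robot touches nothing.
It fails at once if the feeler is forced: it pushes on the gauge with more than 35 N (contact force between feeler and gauge above 35 N).
It fails at once if the wax rose is moved by more than 15 mm (distance of wax_rose from where it was at the start of the episode above 0.015 m).
It fails at once if the brown jar is moved by more than 15 mm (distance of jar_flux from where it was at the start of the episode above 0.015 m).
It fails at once if the wax ring is moved by more than 15 mm (distance of wax_ring1 from where it was at the start of the episode above 0.015 m).
It also fails if it takes over 58 s, if anything falls off the work surface, if the arm or the gripper's body presses on something with over 40 N, if the wrist force passes 120 N, or if a joint passes its speed limit or range.

### The arm

A 6-joint arm with a two-finger parallel gripper is mounted at the origin on a cart in front of the work surface, level with it; the furniture and walls round the work are solid. World frame = base frame: x ahead of the robot, y to its left, z up, the work surface at z = 0. Lengths are in mm, angles in rad, forces in N, time in s.
With the tool pointing down it reaches from about 350 to 975 mm from the base axis. Payload 7.1 kg.
Tool frame: the origin (TCP) lies on the mounting face of the last link; the fingertips stand 182 mm ahead of it and the grasp point (between the pads) lies 163 mm ahead of it (ctrl.tip_reach is the distance from the TCP to the fingertips, in mm); z points along the fingers, y is the direction in which the jaws open and shut (so a half turn about z gives the same grasp; the last joint's range is limited). The gripper opens to 88 mm and grips with 3 to 60 N. Pads are 20 mm wide; open, the fingers measure 115 mm over their backs; the gripper's body (75 mm by 178 mm) begins 61 mm behind the grasp point.
Start: joints at [1.191, 0.423, 1.63, -0, 1.089, -0.019], TCP at [220.608, 584.755, 404.675] pointing down, gripper open.
Joint ranges: [-3, 3], [-0.9, 2.11], [0.09, 2.58], [-1.31, 4.45], [0.11, 2.69], [-2.54, 2.54]. Speed limits (rad/s): [2.39, 2.39, 3.01, 3.14, 3.14, 3.14].

### API

Orientations are given as a rotation vector (axis times angle).
In Python, from workcell import ctrl gives the robot as it stands.
- The arm moves only by the tool jog_arm, never from a script. Its argument "steps" is a list that holds one entry, the list of rows, each a list of 7 numbers: the shift along the tool's x, y, z in m, then the turn, a rotation vector about the tool's x, y, z in degrees, then the gripper's target within -1 to 1 (shut at 1, half-way at 0, fully open at -1). A call has 1 to 20 rows; each row shifts and turns the commanded pose from where the row before left it, along the tool's axes as they then stand; what a row does not reach is not made up. A row lasts 1/12 s, in which the tool goes at most 41.7 mm and 7.16 degrees, less where a joint would pass 70% of its speed; a pose out of reach is approached as far as the arm can. A call is refused whole if a number of a shift passes 0.0417 or a number of a turn 7.16, either way. A call with a gripper value outside its range is refused whole. The fingers move at their own pace and stop on an object; the grip force is fixed at half the most. Time passes only in rows, so rows that do not move let the fingers close. It gives the time, the measured TCP pose, the force and the opening at its end, in the units of the state.
- ctrl.get_obs(): the state, without advancing time (a new reading comes with each control period).
- ctrl.get_image(name): name is "side" or "top" or "wrist"; returns the picture (400x640x3 uint8, red, green, blue); there is no depth.
- ctrl.camera_info(name): a dict with "fx", "fy", "cx", "cy" (pixels), "dist" ([k1, k2, p1, p2, k3] as OpenCV has them; the pictures are not rectified), "origin" and "attitude" of the camera in the world; the wrist camera has in their place "T_tool_cam" (4x4, takes a point from camera to tool coordinates, whose origin is the TCP and whose axes are the flange's). Camera axes: x right, y down, z forward; pixel columns grow to the right and rows downward; lengths in mm; the calibration is good to about 2 mm. A picture is of the moment at which its call begins: read the wrist's pose just before it. camera_info takes no time and is no camera call.
- ctrl.close_job(): hands the job in, once; it reports no verdict.
Trained networks look in the newest picture that a camera, given by its name, has taken for a name from the list of things; names that differ only in an ending like _2 or _b are one class to them, and where a whole thing is asked for, a point or a joint stands for the part that bears it (a point fixed in the world has none). Each returns a list of dicts, best first, with "p" (0 to 1); they miss things now and then, are a little off and sometimes report something else, mostly with a low value. They report only what shows in the picture. A call takes as long as a camera call. They do not tell look-alikes from the thing itself.
- ctrl.look_for(thing, camera): "bbox" ([left, top, right, bottom] in pixels, round what is visible of it).
- ctrl.trace(thing, camera): "pixels" (400x640 bool, what is visible of it) and "bbox" ([left, top, right, bottom] in pixels, round what is visible of it).
- ctrl.landmark_of(thing, camera): "uv" ([column, row] in pixels: a listed point, or the origin of a listed thing).
The state is a dict: "t": time; "qpos": joint angles; "qvel": joint speeds; "joint_torque": joint torques, N m; "ee_pos": TCP position; "orientation": TCP orientation; "ft_force": force on the tool from outside, world axes, zero at the start; "moment": the same for the moment, N m; "width": finger opening in mm.
Only numpy, scipy, OpenCV 4.12 (cv2) and the standard library are available. Lean on these libraries where they do the work, as an engineer would, in place of code of your own. Each camera call takes 0.05 s, during which the arm holds its last target.

## Working session

There is one attempt and no reset: what is moved stays moved. The work goes in short steps, Python scripts to look and compute and a tool call to move; the robot and the scene stay as the last step left them, time stands still between calls to the robot, and variables do not carry over. Pictures are saved under pics/ and viewed, and the job is handed in when it is done.

Besides the shell and the picture viewer there is one more tool, called after ">>>" as a command line: name --argument value ..., lists and objects as JSON in quotes. jog_arm: Moves the arm, as the interface text tells. Its arguments: {"type":"object","properties":{"steps":{"type":"array"}},"required":["steps"]}

```bash
mkdir -p pics; ls; python3 - <<'E'
from workcell import ctrl
import cv2
print(ctrl.get_obs())
for n in ["side","top","wrist"]:
    print(n,ctrl.camera_info(n))
    cv2.imwrite(f"pics/a_{n}.png",ctrl.get_image(n)[:,:,::-1])
print(ctrl.get_obs()['t'])
E
```

```text
pics
{'t': 0.0, 'qpos': array([ 1.19097645e+00,  4.23862860e-01,  1.63065364e+00, -2.16897728e-05,
        1.08860418e+00, -1.90066386e-02]), 'qvel': array([-0.00015957, -0.00110585,  0.00053954,  0.00202255, -0.00031868,
        0.00052727]), 'joint_torque': array([ 7.16967520e-06, -5.44603944e+01, -2.73665214e+01,  6.42292318e-02,
        2.24117265e-02, -1.17887212e-04]), 'ee_pos': array([220.53162741, 584.51877522, 403.90202234]), 'orientation': array([-5.63628085e-01, -3.09032987e+00,  2.35842034e-03]), 'ft_force': array([-0.07383703, -0.46582233, -0.22799811]), 'moment': array([-0.00312786, -0.03653674,  0.02891125]), 'width': 87.99971900948249}
side {'fx': 470.85767178458076, 'fy': 470.85767178458076, 'cx': 317.78924617917346, 'cy': 198.15185817357082, 'dist': array([-0.12408538,  0.        ,  0.        ,  0.        ,  0.        ]), 'origin': array([587.58964274, 588.3481088 , 674.17192557]), 'attitude': array([ 0.05321416,  2.85581145, -1.28676545])}
top {'fx': 513.993999849625, 'fy': 513.993999849625, 'cx': 318.19701082495476, 'cy': 202.84671395111593, 'dist': array([-0.08944154,  0.        ,  0.        ,  0.        ,  0.        ]), 'origin': array([ 386.53763498, -105.44305233,  960.83413309]), 'attitude': array([-2.14043952,  2.06183865, -0.22724617])}
wrist {'fx': 284.1692096460918, 'fy': 284.1692096460918, 'cx': 316.7310246140154, 'cy': 196.79860901252107, 'dist': array([3.12329478e-05, 0.00000000e+00, 0.00000000e+00, 0.00000000e+00,
       0.00000000e+00]), 'T_tool_cam': array([[-1.49202279e-04, -9.65108839e-01, -2.61849013e-01,
         7.17195040e+01],
       [ 9.99999892e-01, -2.89333478e-05, -4.63161697e-04,
         2.47834698e-02],
       [ 4.39425280e-04, -2.61849054e-01,  9.65108740e-01,
         2.03604197e+01],
       [ 0.00000000e+00,  0.00000000e+00,  0.00000000e+00,
         1.00000000e+00]])}
0.15
```

View pics/a_side.png

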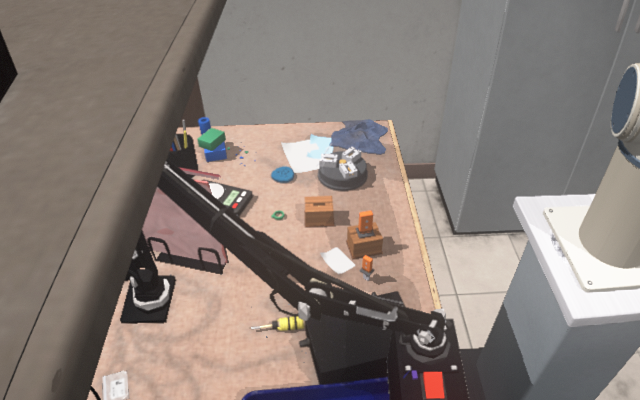

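View pics/a_top.png

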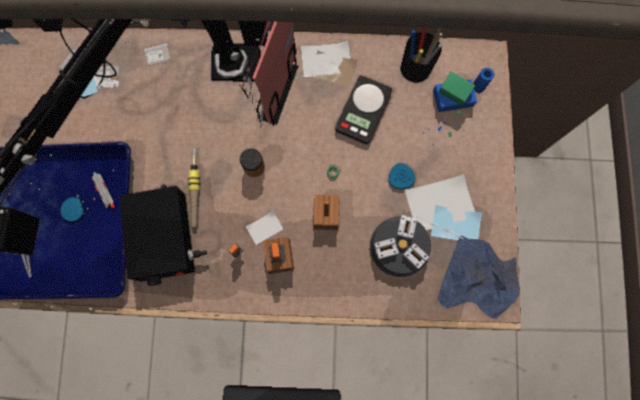

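View pics/a_wrist.png

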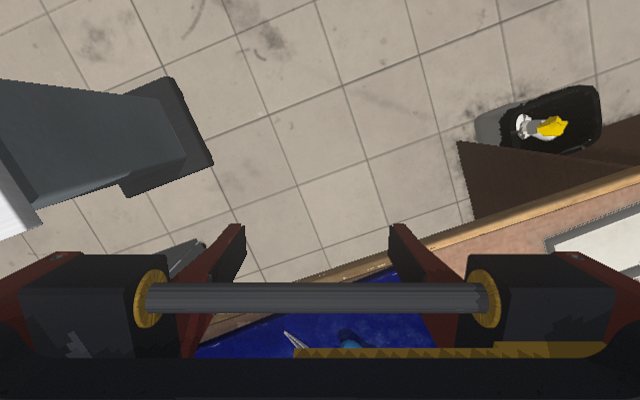

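```bash
cat > h.py <<'E'
from workcell import ctrl
import numpy as np, cv2
from scipy.spatial.transform import Rotation as R
def cam(n, obs=None):
    c=ctrl.camera_info(n)
    K=np.array([[c['fx'],0,c['cx']],[0,c['fy'],c['cy']],[0,0,1]])
    if n=='wrist':
        o=obs or ctrl.get_obs()
        T=np.eye(4);T[:3,:3]=R.from_rotvec(o['orientation']).as_matrix();T[:3,3]=o['ee_pos']
        T=T@c['T_tool_cam']; return K,c['dist'],T[:3,:3],T[:3,3]
    return K,c['dist'],R.from_rotvec(c['attitude']).as_matrix(),np.array(c['origin'])
def proj(n,P,obs=None):
    K,d,Rm,t=cam(n,obs)
    P=np.atleast_2d(np.array(P,float))
    Q=(P-t)@Rm
    return cv2.projectPoints(Q,np.zeros(3),np.zeros(3),K,d)[0][:,0]
def ray(n,uv,obs=None):
    K,d,Rm,t=cam(n,obs)
    p=cv2.undistortPoints(np.array([[uv]],float),K,d)[0,0]
    v=Rm@np.array([p[0],p[1],1]); return t,v/np.linalg.norm(v)
def onz(n,uv,z,obs=None):
    t,v=ray(n,uv,obs); return t+v*(z-t[2])/v[2]
def tri(r):
    A=np.zeros((3,3));b=np.zeros(3)
    for t,v in r:
        M=np.eye(3)-np.outer(v,v);A+=M;b+=M@t
    p=np.linalg.solve(A,b); return p,[np.linalg.norm((np.eye(3)-np.outer(v,v))@(p-t)) for t,v in r]
E
python3 - <<'E'
from h import *
for n in ["side","top"]:
    print(n,proj(n,[[220.5,584.5,404],[220.5,584.5,222],[0,0,0],[186,0,0]]))
    for th in ["feeler","collar","stand","gauge","stud","gap1","gap2","gap3","wax_rose","jar_flux","wax_ring1"]:
        try: r=ctrl.landmark_of(th,n)
        except Exception as e: r=[];print(e)
        for d in r[:4]:
            z={"collar":42,"stud":40,"gap1":46,"gap2":46,"gap3":46}.get(th,0)
            print(n,th,round(d['p'],2),np.round(d['uv'],1),onz(n,d['uv'],z).round(0) if n=='top' else '')
for n in ["side","top"]:
    im=ctrl.get_image(n)[:,:,::-1]
    im=im[110:290,180:440] if n=='side' else im[130:300,200:460]
    cv2.imwrite(f"pics/b_{n}.png",cv2.resize(im,None,fx=3,fy=3,interpolation=cv2.INTER_CUBIC))
print(ctrl.get_obs()['t'])
E
```

```text
side [[663.95891204 371.86901772]
 [708.19257991 533.20303418]
 [610.4481363  245.56572744]
 [523.86814649 250.36517815]]
side feeler 0.66 [362.7 246.2] 
side feeler 0.48 [366.5 278.9] 
side feeler 0.22 [284.9 174.3] 
side feeler 0.18 [276.  217.8] 
side collar 0.72 [365.3 275.3] 
side collar 0.69 [367.6 232.1] 
side collar 0.69 [362.1 244.9] 
side stand 0.78 [319.9 217. ] 
side stand 0.67 [363.  245.8] 
side gauge 0.88 [339.6 173.6] 
side stud 0.92 [343.  160.9] 
side stud 0.27 [284.  173.1] 
side gap1 0.76 [325.  158.2] 
side gap1 0.67 [347.5 167.1] 
side gap1 0.6 [351.9 150.7] 
side gap2 0.76 [325.  158.2] 
side gap2 0.67 [347.5 167.1] 
side gap2 0.6 [351.9 150.7] 
side gap3 0.76 [325.  158.2] 
side gap3 0.67 [347.5 167.1] 
side gap3 0.6 [351.9 150.7] 
side wax_rose 0.55 [283.4 174.2] 
side wax_rose 0.18 [365.3 230.8] 
side wax_ring1 0.61 [277.2 214.2] 
side wax_ring1 0.45 [282.9 173. ] 
top [[-247.21411648  413.91811566]
 [-142.69757171  401.56256543]
 [ 250.27266227  539.34590357]
 [ 255.68597491  429.89100745]]
top feeler 0.7 [278.1 256.5] [497. -24.   0.]
top feeler 0.59 [241.
[... 487 characters left out ...]
 499. -272.   46.]
top gap1 0.48 [252.8 167.8] [655.  28.  46.]
top gap2 0.81 [389.9 250.3] [ 510. -227.   46.]
top gap2 0.61 [405.7 227.3] [ 553. -256.   46.]
top gap2 0.59 [414.7 257.3] [ 499. -272.   46.]
top gap2 0.48 [252.8 167.8] [655.  28.  46.]
top gap3 0.81 [389.9 250.3] [ 510. -227.   46.]
top gap3 0.61 [405.7 227.3] [ 553. -256.   46.]
top gap3 0.59 [414.7 257.3] [ 499. -272.   46.]
top gap3 0.48 [252.8 167.8] [655.  28.  46.]
top wax_rose 0.83 [399.3 175.4] [ 663. -251.    0.]
top jar_flux 0.87 [255.3 165.9] [672.  30.   0.]
top jar_flux 0.7 [408.  225.8] [ 564. -268.    0.]
top jar_flux 0.68 [280.9 256.5] [497. -29.   0.]
top wax_ring1 0.51 [334.8 172.7] [ 664. -125.    0.]
1.35
```

```bash
ls -la pics
```

```text
total 1984
drwxr-xr-x 2 agent agent   4096 Dec  6 17:41 .
drwxr-xr-x 3 agent agent   4096 Dec  6 17:41 ..
-rw-r--r-- 1 agent agent 357226 Dec  6 17:41 a_side.png
-rw-r--r-- 1 agent agent 421730 Dec  6 17:41 a_top.png
-rw-r--r-- 1 agent agent 337279 Dec  6 17:41 a_wrist.png
-rw-r--r-- 1 agent agent 474455 Dec  6 17:41 b_side.png
-rw-r--r-- 1 agent agent 422349 Dec  6 17:41 b_top.png
```

View pics/b_side.png

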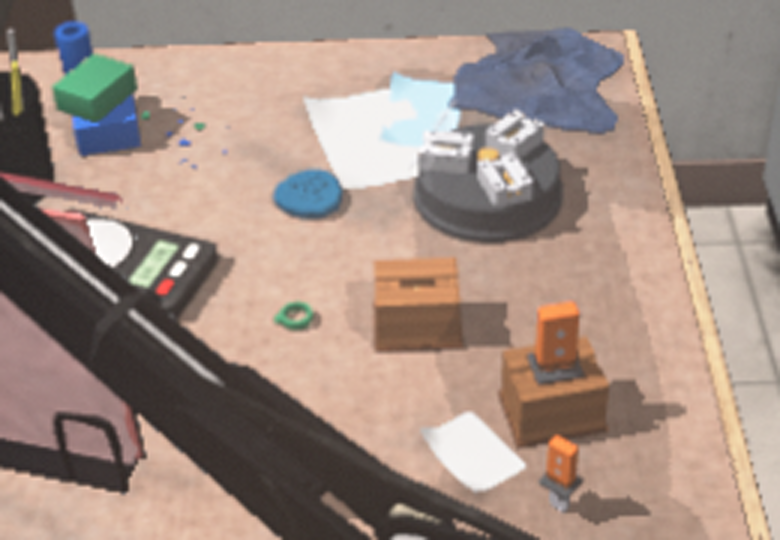

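View pics/b_top.png

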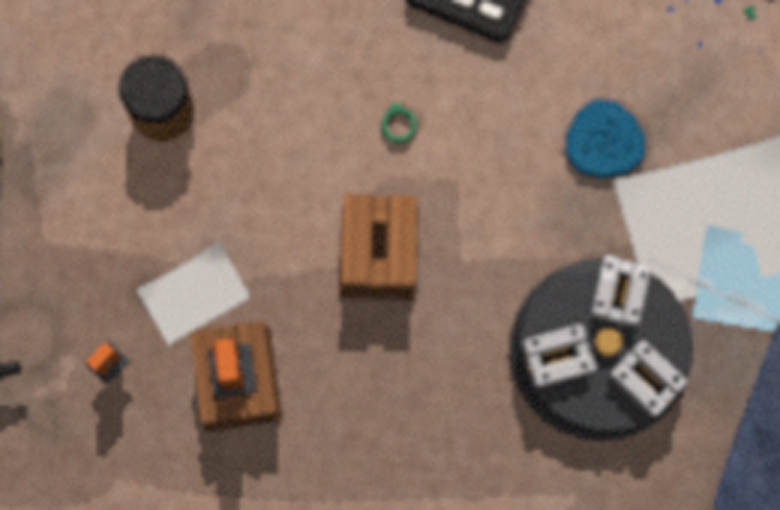

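```bash
python3 - <<'E'
from h import *
o=ctrl.get_obs()
M=R.from_rotvec(o['orientation']).as_matrix();print(M.round(3))
# stand outline via traces, top
for n in ['top']:
  for th in ['feeler','stand']:
    for d in ctrl.trace(th,n)[:3]:
        c,_=cv2.findContours(d['pixels'].astype(np.uint8),0,2)
        c=max(c,key=cv2.contourArea); print(th,d['p'],cv2.minAreaRect(c),d['bbox'])
for uv in [(430,350),(330,300),(160,165)]: print(onz('side',uv,0).round(), onz('side',uv,200).round())
E
```

```text
[[-0.936  0.353 -0.   ]
 [ 0.353  0.936 -0.   ]
 [-0.    -0.    -1.   ]]
feeler 0.51 ((278.0, 253.0), (18.0, 16.0), 90.0) [268.6, 242.9, 288.0, 262.1]
stand 0.8 ((278.5099792480469, 255.07000732421875), (35.638179779052734, 28.708538055419922), 81.8698959350586) [264.4, 235.2, 295.4, 271.9]
stand 0.67 ((326.0680236816406, 211.5030975341797), (25.42828941345215, 34.69145202636719), 2.6025619506835938) [313.4, 191.8, 339.8, 231.8]
[412. 202.   0.] [464. 316. 200.]
[568.  95.   0.] [574. 242. 200.]
[ 959. -315.    0.] [849. -47. 200.]
```

```bash
python3 - <<'E'
from h import *
print(tri([ray('side',(430,345)),ray('top',(15,232))]))
for a in [(430,345),(320,290),(165,175)]:
  print([ (z,proj('top',[onz('side',a,z)]).round(0).tolist(), onz('side',a,z).round(0).tolist()) for z in (0,100,200,300,400,500)])
E
```

```text
(array([481.82327283, 339.69520652, 252.79729278]), [np.float64(5.0492554602623265), np.float64(5.049255460262365)])
[(0, [[160.0, 298.0]], [411.0, 193.0, 0.0]), (100, [[110.0, 278.0]], [437.0, 251.0, 100.0]), (200, [[49.0, 254.0]], [463.0, 310.0, 200.0]), (300, [[-25.0, 223.0]], [489.0, 369.0, 300.0]), (400, [[-113.0, 185.0]], [516.0, 427.0, 400.0]), (500, [[-216.0, 137.0]], [542.0, 486.0, 500.0])]
[(0, [[230.0, 209.0]], [584.0, 73.0, 0.0]), (100, [[177.0, 195.0]], [585.0, 149.0, 100.0]), (200, [[112.0, 178.0]], [585.0, 226.0, 200.0]), (300, [[31.0, 157.0]], [586.0, 302.0, 300.0]), (400, [[-67.0, 131.0]], [586.0, 379.0, 400.0]), (500, [[-185.0, 99.0]], [587.0, 455.0, 500.0])]
[(0, [[410.0, 49.0]], [938.0, -275.0, 0.0]), (100, [[351.0, 44.0]], [886.0, -147.0, 100.0]), (200, [[277.0, 38.0]], [834.0, -19.0, 200.0]), (300, [[181.0, 32.0]], [782.0, 109.0, 300.0]), (400, [[58.0, 26.0]], [730.0, 237.0, 400.0]), (500, [[-99.0, 21.0]], [678.0, 365.0, 500.0])]
```

>>> jog_arm --steps '[[[-0.0119,-0.0269,0,0,0,0,-0.2],[-0.0119,-0.0269,0,0,0,0,-0.2],[-0.0119,-0.0269,0,0,0,0,-0.2],[-0.0119,-0.0269,0,0,0,0,-0.2],[-0.0119,-0.0269,0,0,0,0,-0.2],[-0.0119,-0.0269,0,0,0,0,-0.2],[-0.0119,-0.0269,0,0,0,0,-0.2],[-0.0119,-0.0269,0,0,0,0,-0.2],[-0.0119,-0.0269,0,0,0,0,-0.2],[-0.0268,-0.0234,0,0,0,0,-0.2],[-0.0268,-0.0234,0,0,0,0,-0.2],[-0.0268,-0.0234,0,0,0,0,-0.2],[-0.0268,-0.0234,0,0,0,0,-0.2],[-0.0268,-0.0234,0,0,0,0,-0.2],[-0.0268,-0.0234,0,0,0,0,-0.2],[-0.0268,-0.0234,0,0,0,0,-0.2],[-0.0268,-0.0234,0,0,0,0,-0.2],[-0.0268,-0.0234,0,0,0,0,-0.2],[-0.0268,-0.0234,0,0,0,0,-0.2],[-0.0268,-0.0234,0,0,0,0,-0.2]]]'

```text
t: 3.12
ee_pos: [420.8, -26.4, 405.0]
orientation: [0.564, 3.09, 0.0]
ft_force: [0.9, 0.5, 0.3]
width: 52.4
```

>>> jog_arm --steps '[[[0,0,0,0,0,-3.45,-0.2],[0,0,0,0,0,-3.45,-0.2],[0,0,0,0,0,-3.45,-0.2],[0,0,0,0,0,-3.45,-0.2],[0,0,0,0,0,-3.45,-0.2],[0,0,0,0,0,-3.45,-0.2],[-0.02,0,0,0,0,0,-0.2],[-0.03,0,0,0,0,0,-0.2],[-0.03,0,0,0,0,0,-0.2],[-0.03,0,0,0,0,0,-0.2],[-0.02,0,0,0,0,0,-0.2],[0,0,0,0,0,0,-0.2]]]'

```text
t: 4.12
ee_pos: [553.6, -24.4, 404.9]
orientation: [-0.001, 3.138, -0.0]
ft_force: [-0.4, -0.6, 0.1]
width: 52.7
```

```bash
python3 - <<'E'
from h import *
o=ctrl.get_obs(); print(o['ee_pos'],R.from_rotvec(o['orientation']).as_matrix().round(4))
im=ctrl.get_image('wrist');cv2.imwrite('pics/c_wrist.png',im[:,:,::-1])
for th,z in [("feeler",7),("collar",42),("stand",0)]:
    for d in ctrl.landmark_of(th,'wrist')[:3]:
        print(th,round(d['p'],2),np.round(d['uv'],1),onz('wrist',d['uv'],z,o).round(1))
E
```

```text
[553.55549064 -24.43045683 404.8972829 ] [[-1.0e+00 -7.0e-04  3.1e-03]
 [-7.0e-04  1.0e+00 -2.0e-04]
 [-3.1e-03 -2.0e-04 -1.0e+00]]
feeler 0.75 [372.  132.1] [498.5  47.1   7. ]
feeler 0.55 [315.7 133.5] [500.3 -25.9   7. ]
collar 0.64 [316.4 135.3] [500.7 -24.9  42. ]
collar 0.49 [377.1 133.9] [499.   46.5  42. ]
stand 0.76 [254.  192.2] [ 580.8 -112.1    0. ]
stand 0.58 [315.7 129.4] [495.4 -25.9   0. ]
```

View pics/c_wrist.png

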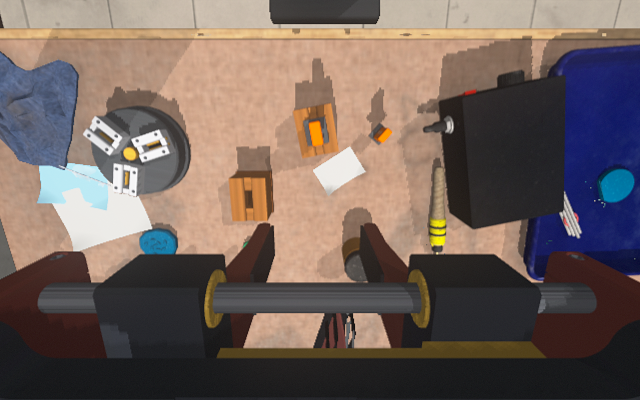

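```bash
python3 - <<'E'
import cv2
im=cv2.imread('pics/c_wrist.png')
cv2.imwrite('pics/d1.png',cv2.resize(im[90:170,280:350],None,fx=8,fy=7.5,interpolation=cv2.INTER_CUBIC)[:600])
cv2.imwrite('pics/d2.png',cv2.resize(im[95:205,80:200],None,fx=5,fy=5,interpolation=cv2.INTER_CUBIC))
E
```

```text
(no output)
```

View pics/d1.png

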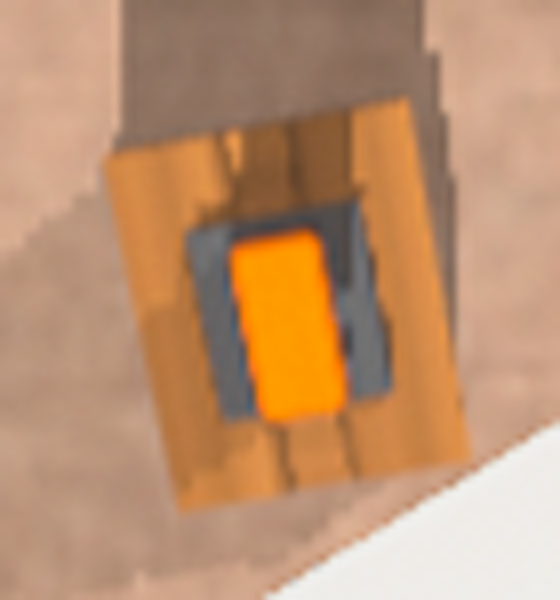

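View pics/d2.png

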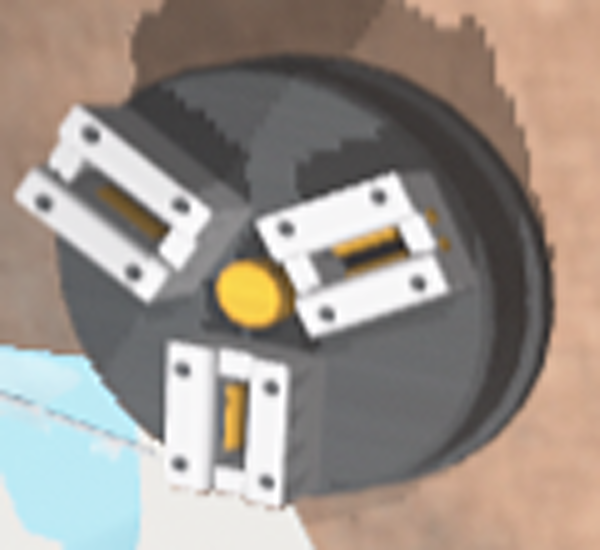

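```bash
cat > m.py <<'E'
from h import *
def quad(n,pts,z,o):
    P=np.array([onz(n,p,z,o) for p in pts])[:,:2]
    c=P.mean(0)
    e=[np.linalg.norm(P[(i+1)%4]-P[i]) for i in range(4)]
    a=[np.degrees(np.arctan2(*(P[(i+1)%4]-P[i])[::-1])) for i in range(4)]
    print('c',c.round(1),'edges',np.round(e,1),'ang',np.round(a,1)); return c
E
python3 - <<'E'
from m import *
o=ctrl.get_obs()
s=lambda p:(280+(p[0]+.5)/8-.5,90+(p[1]+.5)/7.5-.5)
g=lambda p:(80+(p[0]+.5)/5-.5,95+(p[1]+.5)/5-.5)
quad('wrist',[s(p) for p in [(107,157),(410,98),(470,460),(180,513)]],42,o)
quad('wrist',[s(p) for p in [(230,243),(318,230),(347,412),(268,425)]],92,o)
quad('wrist',[s(p) for p in [(187,230),(355,203),(392,390),(222,420)]],46,o)
cs=[quad('wrist',[g(p) for p in q],46,o) for q in [[(257,220),(398,172),(450,290),(312,338)],[(80,105),(212,213),(152,303),(15,198)],[(168,342),(290,355),(285,507),(165,493)]]]
c=np.mean(cs,0);print('gauge c',c,'stud',onz('wrist',g((250,293)),40,o))
for k in cs: d=k-c;print(np.hypot(*d),np.degrees(np.arctan2(d[1],d[0])))
E
```

```text
c [489.6 -25.2] edges [44.4 55.7 44.2 55.5] ang [ 101.2   10.   -79.  -169.8]
c [490.1 -25.2] edges [11.1 24.1 10.2 24.3] ang [  98.7    8.9  -80.1 -169. ]
c [489.6 -25.6] edges [24.4 28.7 25.3 29.1] ang [  99.4   11.3  -79.5 -170.5]
c [ 506.4 -219.8] edges [36.2 28.4 36.3 28.9] ang [ 107.6   17.2  -71.7 -163. ]
c [ 494.9 -273.8] edges [35.5 27.6 36.6 28.4] ang [  46.9  -40.6 -131.7  137.1]
c [ 547.  -256.9] edges [28.8 38.4 29.1 38. ] ang [ 83.8 -11.1 -97.  168.4]
gauge c [ 516.0767644  -250.16674411] stud [ 515.75760852 -249.76704591   40.        ]
31.84625843891383 107.75415834307356
31.764791050366053 -131.92688458688076
31.652145090831105 -12.21428061738556
```

```bash
python3 - <<'E'
from m import *
b=lambda p:(200+(p[0]+.5)/3-.5,130+(p[1]+.5)/3-.5)
quad('top',[b(p) for p in [(192,337),(268,322),(280,412),(203,425)]],42,None)
quad('top',[b(p) for p in [(213,342),(235,338),(241,382),(218,387)]],92,None)
cs=[quad('top',[b(p) for p in q],46,None) for q in [[(524,337),(583,323),(597,372),(536,385)],[(604,255),(650,266),(638,325),(593,313)],[(645,342),(687,383),(656,416),(612,378)]]]
c=np.mean(cs,0);print(c)
o=ctrl.get_obs(); print(o['ee_pos'],o['orientation'])
E
```

```text
c [496.2 -27.7] edges [46.6 54.7 46.4 53.4] ang [ -76.5 -169.7  101.8   10.4]
c [496.6 -26.4] edges [12.7 25.4 13.3 25.8] ang [ -77.4 -169.2  104.6    9.5]
c [ 514.6 -221. ] edges [36.7 30.5 37.5 29.6] ang [ -74.6 -163.6  104.    14.9]
c [ 555.1 -257.7] edges [28.6 37.1 27.9 36.4] ang [-101.7  168.6   76.9  -10.3]
c [ 501.2 -275. ] edges [34.7 27.6 34.2 29.8] ang [-133.4  137.4   50.4  -41.5]
[ 523.65563428 -251.21832248]
[549.07819489 -24.36481843 404.35441954] [ 7.06446922e-04 -3.13997890e+00 -1.53812447e-04]
```

```bash
python3 - <<'E'
from m import *
o=ctrl.get_obs(); print(o['ee_pos'],o['orientation'])
im=ctrl.get_image('wrist')[:,:,::-1]
print(ctrl.get_obs()['ee_pos'])
cv2.imwrite('pics/e1.png',cv2.resize(im[80:170,280:360],None,fx=6,fy=6,interpolation=cv2.INTER_CUBIC)[:600])
cv2.imwrite('pics/e2.png',cv2.resize(im[85:205,80:200],None,fx=5,fy=5,interpolation=cv2.INTER_CUBIC))
E
```

```text
[549.07819489 -24.36481843 404.35441954] [ 7.06446922e-04 -3.13997890e+00 -1.53812447e-04]
[549.03737402 -24.36104887 404.50618426]
```

View pics/e1.png

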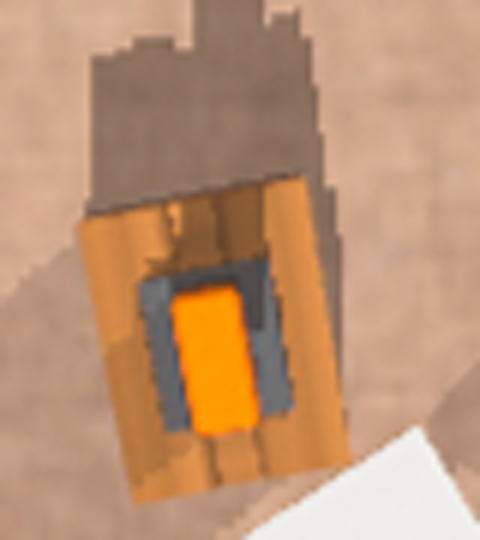

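View pics/e2.png

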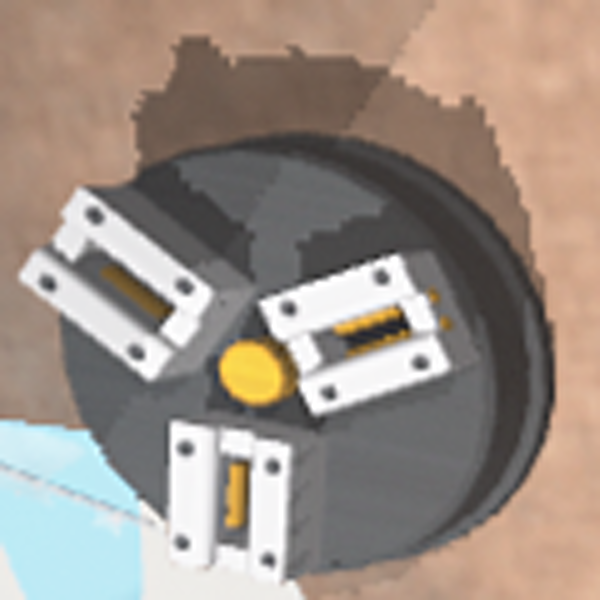

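```bash
python3 - <<'E'
from m import *
o=ctrl.get_obs()
s=lambda p:(280+(p[0]+.5)/6-.5,80+(p[1]+.5)/6-.5)
g=lambda p:(80+(p[0]+.5)/5-.5,85+(p[1]+.5)/5-.5)
quad('wrist',[s(p) for p in [(78,221),(304,176),(350,462),(133,504)]],42,o)
quad('wrist',[s(p) for p in [(172,296),(238,287),(261,424),(200,436)]],92,o)
cs=[quad('wrist',[g(p) for p in q],46,o) for q in [[(260,302),(402,252),(452,370),(315,417)],[(82,187),(213,292),(153,382),(17,277)],[(171,421),(294,433),(288,585),(168,570)]]]
c=np.mean(cs,0);print('gauge c',c,'stud',onz('wrist',g((254,372)),40,o))
for k in cs: d=k-c;print(np.hypot(*d),np.degrees(np.arctan2(d[1],d[0])))
E
```

```text
c [496.4 -25.7] edges [44.3 55.6 44.4 55.8] ang [ 100.8   10.3  -79.  -169.8]
c [496.5 -25.2] edges [11.1 23.  10.6 23.7] ang [  97.6    9.9  -78.9 -168.8]
c [ 513.5 -220.3] edges [36.9 28.6 36.2 28.6] ang [ 108.2   16.2  -71.8 -162.5]
c [ 501.8 -274.9] edges [35.2 27.8 36.7 28.1] ang [  47.4  -40.5 -132.2  136.5]
c [ 554.1 -257.4] edges [29.2 38.9 29.3 37.9] ang [ 84.3 -11.4 -97.5 168.4]
gauge c [ 523.13008965 -250.86736456] stud [ 522.85180312 -250.09868395   40.        ]
32.04346598866835 107.43187614413539
32.15292307947488 -131.63688185783712
31.64547776883821 -11.930076055781182
```

>>> jog_arm --steps '[[[0.0175,-0.0004,0,0,0,0,-0.2],[0.0175,-0.0004,0,0,0,0,-0.2],[0.0176,-0.0003,0,0,0,0,-0.2],[0,0,0.02,0,0,-2.5,-0.2],[0,0,0.03,0,0,-2.5,-0.2],[0,0,0.03,0,0,-2.5,-0.2],[0,0,0.02,0,0,-2.5,-0.2],[0,0,0.01,0,0,0,-0.2],[0,0,0,0,0,0,-0.2],[0,0,0,0,0,0,-0.2],[0,0,0,0,0,0,-0.2]]]'

```text
t: 5.28
ee_pos: [498.1, -25.6, 296.0]
orientation: [-0.273, 3.128, -0.001]
ft_force: [-0.3, -0.2, -0.1]
width: 52.6
```

```bash
python3 - <<'E'
from m import *
o=ctrl.get_obs(); print(o['t'],o['ee_pos'],R.from_rotvec(o['orientation']).as_matrix().round(4),o['ft_force'])
im=ctrl.get_image('wrist')[:,:,::-1];cv2.imwrite('pics/f.png',im)
print(proj('wrist',[[496.4,-25.5,42],[496.4,-25.5,92]],o))
E
```

```text
5.2833 [498.10770864 -25.55782119 295.95478499] [[-9.849e-01 -1.733e-01  2.000e-03]
 [-1.733e-01  9.849e-01 -2.000e-04]
 [-1.900e-03 -5.000e-04 -1.000e+00]] [-0.30830399 -0.19323847 -0.14697773]
[[317.2254595  203.76362817]
 [317.29244384 224.64445552]]
```

View pics/f.png

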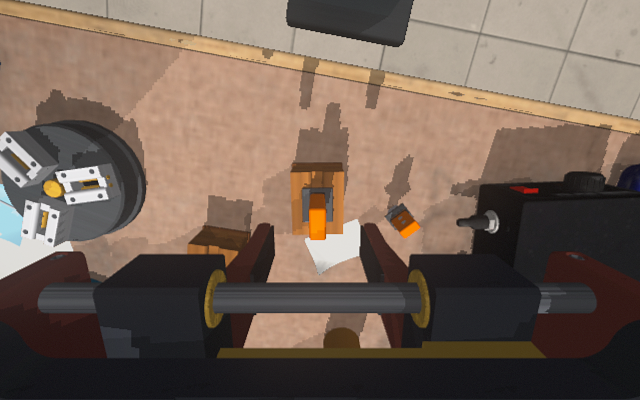

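>>> jog_arm --steps '[[[0.001,0.0002,0.01,0,0,0,-0.2],[0.001,0.0002,0.02,0,0,0,-0.2],[0,0,0.02,0,0,0,-0.2],[0,0,0.01,0,0,0,-0.2],[0,0,0.002,0,0,0,-0.2],[0,0,0,0,0,0,-0.2],[0,0,0,0,0,0,-0.2],[0,0,0,0,0,0,0.3],[0,0,0,0,0,0,0.5]]]'

```text
t: 6.08
ee_pos: [496.0, -25.5, 233.5]
orientation: [-0.274, 3.128, -0.0]
ft_force: [0.1, -0.0, 0.2]
width: 42.9
```

```bash
python3 - <<'E'
from m import *
o=ctrl.get_obs(); print(o['t'],o['ee_pos'],o['ft_force'],o['width'])
im=ctrl.get_image('wrist')[:,:,::-1];cv2.imwrite('pics/g.png',im)
E
```

```text
6.0833 [496.03135042 -25.499907   233.49775297] [ 0.12066231 -0.00483063  0.17730103] 42.884032120772666
```

View pics/g.png

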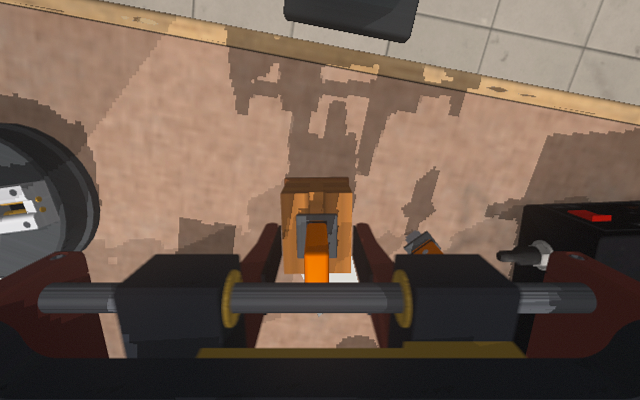

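Handle centred between the fingers (col ~317). Close.

>>> jog_arm --steps '[[[0,0,0,0,0,0,0.5],[0,0,0,0,0,0,0.6],[0,0,0,0,0,0,0.7],[0,0,0,0,0,0,0.8],[0,0,0,0,0,0,1],[0,0,0,0,0,0,1],[0,0,0,0,0,0,1],[0,0,0,0,0,0,1]]]'

```text
t: 6.8
ee_pos: [495.7, -25.5, 232.8]
orientation: [-0.275, 3.13, -0.0]
ft_force: [-0.4, 0.2, 2.5]
width: 12.0
```

>>> jog_arm --steps '[[[0,0,-0.005,0,0,0,1],[0,0,-0.01,0,0,0,1],[0,0,-0.015,0,0,0,1],[0,0,-0.015,0,0,0,1],[0,0,-0.015,0,0,0,1],[0,0,-0.01,0,0,0,1],[0,0,0,0,0,0,1],[0,0,0,0,0,0,1]]]'

```text
t: 7.47
ee_pos: [495.7, -25.5, 303.3]
orientation: [-0.274, 3.128, -0.0]
ft_force: [0.3, 0.2, -0.9]
width: 11.9
```

```bash
python3 - <<'E'
from m import *
o=ctrl.get_obs(); print(o['t'],o['qpos'],o['ee_pos'],o['ft_force'],o['width'],R.from_rotvec(o['orientation']).as_matrix().round(4))
im=ctrl.get_image('wrist')[:,:,::-1];cv2.imwrite('pics/i.png',im)
im=ctrl.get_image('side')[:,:,::-1];cv2.imwrite('pics/i2.png',cv2.resize(im[120:280,280:440],None,fx=4,fy=4,interpolation=cv2.INTER_CUBIC)[:600])
E
```

```text
7.4667 [-7.53454704e-02  3.90411165e-01  1.98161223e+00 -1.97516040e-05
  7.68029977e-01 -1.82116332e+00] [495.72712439 -25.48953228 303.29761352] [ 0.2740762   0.17334209 -0.91015608] 11.945102818470776 [[-9.847e-01 -1.741e-01  1.500e-03]
 [-1.741e-01  9.847e-01 -1.000e-04]
 [-1.500e-03 -4.000e-04 -1.000e+00]]
```

View pics/i.png

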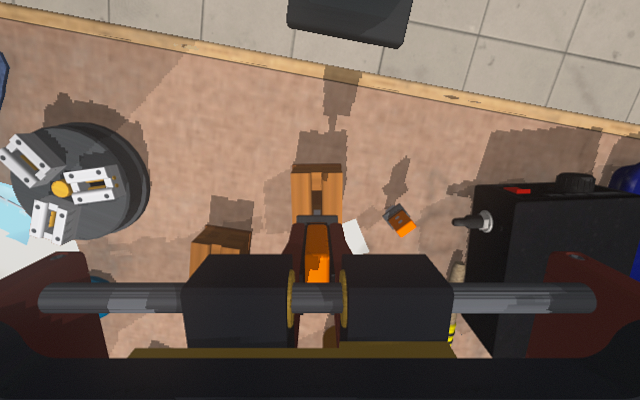

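View pics/i2.png

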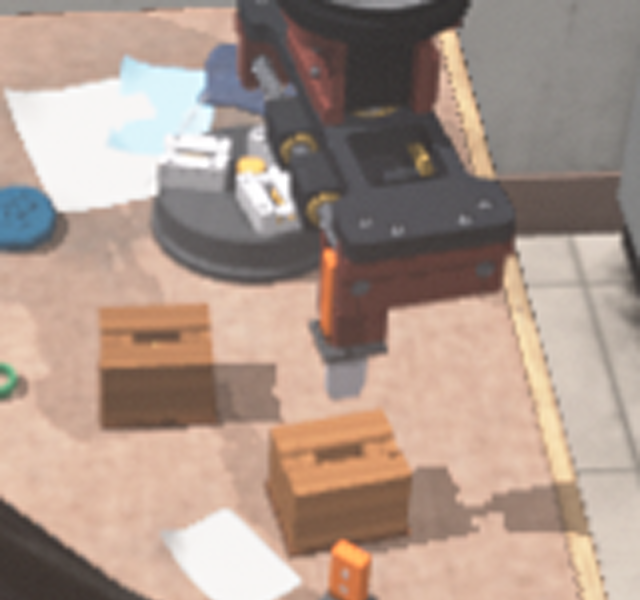

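>>> jog_arm --steps '[[[-0.0014,-0.01,0,0,0,0,1],[-0.0014,-0.02,0,0,0,0,1],[-0.0014,-0.022,0,0,0,0,1],[-0.0014,-0.022,0,0,0,0,1],[-0.0014,-0.022,0,0,0,0,1],[-0.0014,-0.022,0,0,0,0,1],[-0.0014,-0.022,0,0,0,0,1],[-0.0014,-0.022,0,0,0,0,1],[-0.0014,-0.022,0,0,0,0,1],[-0.0014,-0.022,0,0,0,0,1],[-0.0014,-0.0207,0,0,0,0,1],[-0.0016,-0.012,0,0,0,0,1],[0,0,0,0,0,4.5,1],[0,0,0,0,0,6,1],[0,0,0,0,0,6,1],[0,0,0,0,0,5.8,1],[0,0,0,0,0,0,1],[0,0,0,0,0,0,1],[0,0,0,0,0,0,1]]]'

```text
t: 9.15
ee_pos: [553.9, -257.6, 302.3]
orientation: [-0.331, -3.123, -0.0]
ft_force: [0.2, -0.4, -1.2]
width: 11.7
```

```bash
python3 - <<'E'
from m import *
o=ctrl.get_obs(); print(o['t'],o['ee_pos'],o['ft_force'],o['width'],R.from_rotvec(o['orientation']).as_matrix().round(4))
im=ctrl.get_image('wrist')[:,:,::-1];cv2.imwrite('pics/j.png',im)
im=ctrl.get_image('side')[:,:,::-1];cv2.imwrite('pics/j2.png',cv2.resize(im[100:220,280:440],None,fx=4,fy=4,interpolation=cv2.INTER_CUBIC)[:600])
E
```

```text
9.15 [ 553.88316943 -257.59957356  302.30358608] [ 0.20047426 -0.35718513 -1.15778078] 11.709235857865572 [[-9.778e-01  2.096e-01 -6.000e-04]
 [ 2.096e-01  9.778e-01  3.000e-04]
 [ 7.000e-04  1.000e-04 -1.000e+00]]
```

View pics/j.png

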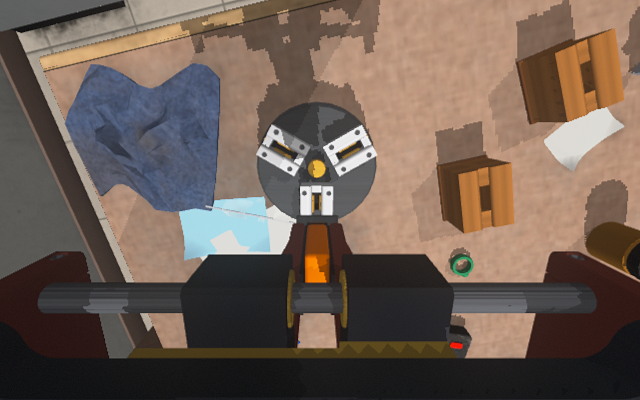

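View pics/j2.png

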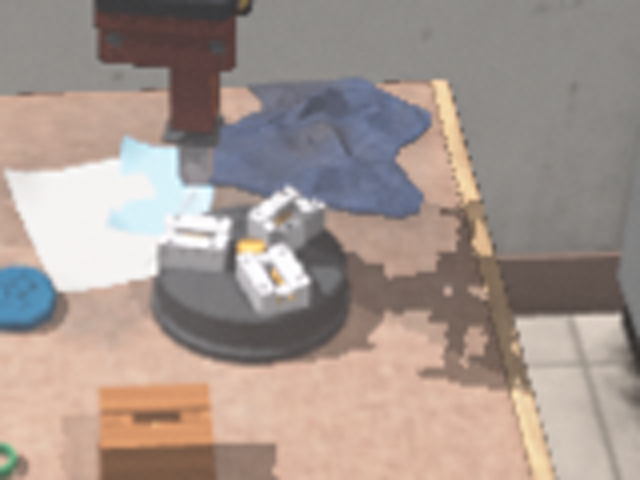

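```bash
python3 - <<'E'
from m import *
im=cv2.imread('pics/j.png')
cv2.imwrite('pics/k.png',cv2.resize(im[95:225,255:380],None,fx=6,fy=4.6,interpolation=cv2.INTER_CUBIC)[:600])
E
```

```text
(no output)
```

View pics/k.png

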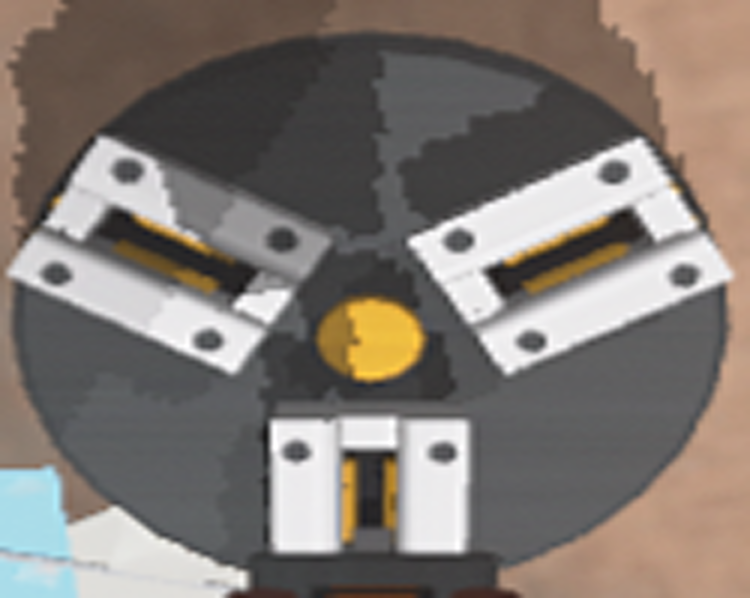

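```bash
python3 - <<'E'
from m import *
o=ctrl.get_obs();print(o['ee_pos'])
g=lambda p:(255+(p[0]+.5)/6-.5,95+(p[1]+.5)/4.6-.5)
cs=[quad('wrist',[g(p) for p in q],46,o) for q in [[(100,135),(333,243),(237,374),(8,272)],[(407,240),(642,137),(733,275),(507,374)]]]
st=onz('wrist',g((370,339)),40,o);print('stud',st)
for k in cs: d=k-st[:2];print(np.hypot(*d),np.degrees(np.arctan2(d[1],d[0])))
e=[onz('wrist',g(p),46,o)[:2] for p in [(270,417),(470,417)]]
m=(e[0]+e[1])/2; print('inner edge mid',m, 'gap1', m+18*np.array([np.cos(np.radians(-12.3)),np.sin(np.radians(-12.3))]))
a=np.radians(np.array([-12.3,107.7,-132.3]))
# center from known geometry
for k,t in zip(cs,[-132.3,107.7]): print('ctr',k-32*np.array([np.cos(np.radians(t)),np.sin(np.radians(t))]))
E
```

```text
[ 553.94847663 -257.55710978  302.49268895]
c [ 501.9 -274.9] edges [36.3 27.4 36.3 27.5] ang [  46.9  -42.  -133.   138. ]
c [ 513.6 -220.9] edges [36.2 27.6 35.7 28.2] ang [ 107.4   17.2  -71.7 -161.9]
stud [ 523.0748588  -251.37141465   40.        ]
31.653361808749658 -131.99283518960934
31.861161221553388 107.27392789958765
inner edge mid [ 536.33992782 -254.22511698] gap1 [ 553.92674816 -258.05966394]
ctr [ 523.43396777 -251.22890004]
ctr [ 523.34305127 -251.43248603]
```

>>> jog_arm --steps '[[[0,-0.0004,0.01,0,0,0,1],[0,0,0.01,0,0,0,1],[0,0,0.006,0,0,0,1],[0,0,0.003,0,0,0,1],[0,0,0.002,0,0,0,1],[0,0,0.002,0,0,0,1],[0,0,0.002,0,0,0,1],[0,0,0.002,0,0,0,1],[0,0,0,0,0,0,1]]]'

```text
t: 10.0
ee_pos: [553.8, -257.9, 265.4]
orientation: [-0.336, -3.123, -0.0]
ft_force: [0.6, -0.5, -0.7]
width: 11.9
```

>>> jog_arm --steps '[[[0,0,0.0015,0,0,0,1],[0,0,0.0015,0,0,0,1],[0,0,0.0015,0,0,0,1],[0,0,0.0015,0,0,0,1],[0,0,0.001,0,0,0,1]]]'

```text
t: 10.42
ee_pos: [554.2, -258.1, 259.2]
orientation: [0.336, 3.123, -0.001]
ft_force: [-1.3, -0.2, 4.8]
width: 11.3
```

>>> jog_arm --steps '[[[0,0,0.0015,0,0,0,1],[0,0,0.0015,0,0,0,1],[0,0,0.0015,0,0,0,1],[0,0,0,0,0,0,1]]]'

```text
t: 10.75
ee_pos: [554.2, -258.1, 254.7]
orientation: [0.336, 3.122, -0.001]
ft_force: [0.3, -0.1, 5.3]
width: 11.5
```

>>> jog_arm --steps '[[[0,0,0.001,0,0,0,1],[0,0,0.001,0,0,0,1],[0,0,0,0,0,0,1]]]'

```text
t: 11.0
ee_pos: [554.3, -258.1, 253.1]
orientation: [0.336, 3.122, -0.001]
ft_force: [-1.0, 1.2, 9.7]
width: 11.8
```

>>> jog_arm --steps '[[[0,0,0.001,0,0,0,1],[0,0,0.001,0,0,0,1],[0,0,0,0,0,0,1]]]'

```text
t: 11.25
ee_pos: [554.3, -258.1, 251.3]
orientation: [0.336, 3.122, -0.001]
ft_force: [-1.0, 0.8, 11.9]
width: 12.1
```

>>> jog_arm --steps '[[[0,0,0.001,0,0,0,1],[0,0,0.001,0,0,0,1],[0,0,0,0,0,0,1]]]'

```text
t: 11.5
ee_pos: [554.3, -258.1, 249.5]
orientation: [0.336, 3.122, -0.001]
ft_force: [-2.2, 0.1, 13.8]
width: 11.4
```

>>> jog_arm --steps '[[[0,0,-0.004,0,0,0,1],[0,0,-0.008,0,0,0,1],[0,0,-0.01,0,0,0,1],[0,0,-0.012,0,0,0,1],[0,0,-0.012,0,0,0,1],[0,0,-0.007,0,0,0,1],[0.0119,0.007,0,0,0,0,1],[0.0119,0.007,0,0,0,0,1],[0.0119,0.007,0,0,0,0,1],[0.012,0.0069,0,0,0,0,1],[0,0,0,0,0,6,1],[0,0,0,0,0,6,1],[0,0,0,0,0,6,1],[0,0,0,0,0,6,1],[0,0,0,0,0,6,1],[0,0,0,0,0,6,1],[0,0,0,0,0,6,1],[0,0,0,0,0,6,1],[0,0,0,0,0,6,1],[0,0,0,0,0,6,1]]]'

```text
t: 13.17
ee_pos: [513.2, -220.6, 301.8]
orientation: [1.859, 2.532, 0.0]
ft_force: [-0.4, -0.1, -0.6]
width: 11.8
```

>>> jog_arm --steps '[[[0,0,0,0,0,0,1],[0,0,0,0,0,0,1]]]'

```text
t: 13.33
ee_pos: [513.2, -220.6, 301.7]
orientation: [1.848, 2.54, 0.0]
ft_force: [0.4, -0.6, -1.1]
width: 11.6
```

```bash
python3 - <<'E'
from m import *
o=ctrl.get_obs(); print(o['t'],o['ee_pos'],o['ft_force'],o['width'],R.from_rotvec(o['orientation']).as_matrix().round(4))
im=ctrl.get_image('wrist')[:,:,::-1];cv2.imwrite('pics/l.png',im)
im=ctrl.get_image('side')[:,:,::-1];cv2.imwrite('pics/l2.png',cv2.resize(im[100:220,280:440],None,fx=4,fy=4,interpolation=cv2.INTER_CUBIC)[:600])
E
```

```text
13.3333 [ 513.23195499 -220.5590104   301.65167291] [ 0.40582328 -0.60544878 -1.14277302] 11.610776229002067 [[-3.075e-01  9.516e-01  4.000e-04]
 [ 9.516e-01  3.075e-01 -2.000e-04]
 [-3.000e-04  3.000e-04 -1.000e+00]]
```

View pics/l.png

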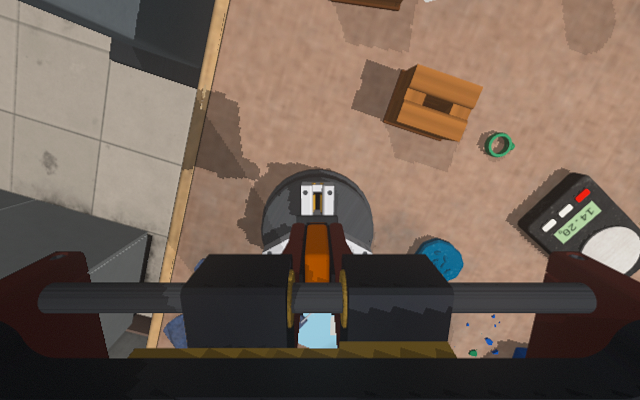

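View pics/l2.png

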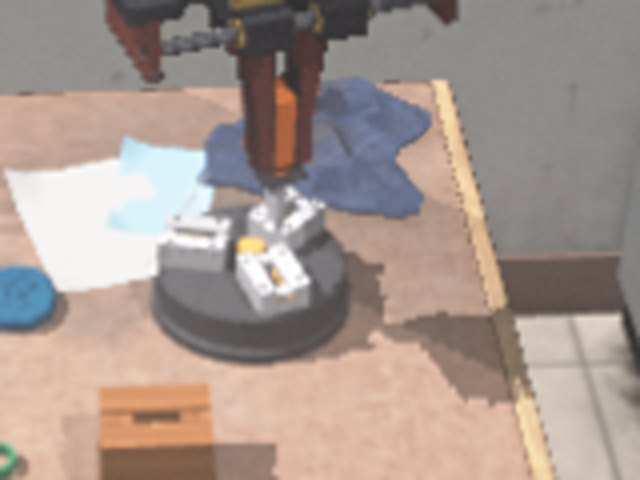

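>>> jog_arm --steps '[[[0,0.0003,0.01,0,0,0,1],[0,0,0.01,0,0,0,1],[0,0,0.006,0,0,0,1],[0,0,0.003,0,0,0,1],[0,0,0.002,0,0,0,1],[0,0,0.002,0,0,0,1],[0,0,0.002,0,0,0,1],[0,0,0.002,0,0,0,1],[0,0,0,0,0,0,1]]]'

```text
t: 14.18
ee_pos: [513.4, -220.5, 264.0]
orientation: [-1.852, -2.537, 0.0]
ft_force: [0.5, 1.0, -1.6]
width: 11.5
```

>>> jog_arm --steps '[[[0,0,0.0015,0,0,0,1],[0,0,0.0015,0,0,0,1],[0,0,0.0015,0,0,0,1],[0,0,0.0015,0,0,0,1],[0,0,0.001,0,0,0,1]]]'

```text
t: 14.6
ee_pos: [513.7, -220.6, 257.5]
orientation: [1.852, 2.536, 0.0]
ft_force: [-0.3, -0.1, 4.2]
width: 12.0
```

>>> jog_arm --steps '[[[0,0,0.0015,0,0,0,1],[0,0,0.0015,0,0,0,1],[0,0,0.0015,0,0,0,1],[0,0,0,0,0,0,1]]]'

```text
t: 14.93
ee_pos: [513.8, -220.6, 253.2]
orientation: [1.852, 2.536, 0.0]
ft_force: [-0.3, 0.2, 7.5]
width: 12.0
```

>>> jog_arm --steps '[[[0,0,0.001,0,0,0,1],[0,0,0.001,0,0,0,1],[0,0,0,0,0,0,1]]]'

```text
t: 15.18
ee_pos: [513.8, -220.6, 251.6]
orientation: [1.852, 2.536, 0.001]
ft_force: [-2.0, 0.2, 11.7]
width: 11.8
```

>>> jog_arm --steps '[[[0,0,0.001,0,0,0,1],[0,0,0.001,0,0,0,1],[0,0,0,0,0,0,1]]]'

```text
t: 15.43
ee_pos: [513.9, -220.6, 249.7]
orientation: [1.852, 2.536, 0.001]
ft_force: [-2.3, 1.3, 13.1]
width: 12.1
```

>>> jog_arm --steps '[[[0,0,-0.004,0,0,0,1],[0,0,-0.008,0,0,0,1],[0,0,-0.01,0,0,0,1],[0,0,-0.012,0,0,0,1],[0,0,-0.012,0,0,0,1],[0,0,-0.007,0,0,0,1],[-0.012,-0.007,0,0,0,0,1],[-0.012,-0.007,0,0,0,0,1],[-0.012,-0.007,0,0,0,0,1],[-0.0122,-0.0069,0,0,0,0,1],[0,0,0,0,0,6,1],[0,0,0,0,0,6,1],[0,0,0,0,0,6,1],[0,0,0,0,0,6,1],[0,0,0,0,0,6,1],[0,0,0,0,0,6,1],[0,0,0,0,0,6,1],[0,0,0,0,0,6,1],[0,0,0,0,0,6,1],[0,0,0,0,0,6,1]]]'

```text
t: 17.1
ee_pos: [501.0, -276.3, 301.0]
orientation: [-2.876, -1.262, 0.001]
ft_force: [-0.2, 0.1, -1.1]
width: 12.3
```

>>> jog_arm --steps '[[[0,0,0,0,0,0,1],[0,0,0,0,0,0,1]]]'

```text
t: 17.27
ee_pos: [501.2, -275.9, 301.1]
orientation: [-2.871, -1.274, 0.001]
ft_force: [-0.1, -0.1, -0.3]
width: 11.7
```

```bash
python3 - <<'E'
from m import *
o=ctrl.get_obs(); print(o['t'],o['ee_pos'],o['ft_force'],o['width'],R.from_rotvec(o['orientation']).as_matrix().round(4))
im=ctrl.get_image('wrist')[:,:,::-1];cv2.imwrite('pics/n.png',im)
im=ctrl.get_image('side')[:,:,::-1];cv2.imwrite('pics/n2.png',cv2.resize(im[100:220,280:440],None,fx=4,fy=4,interpolation=cv2.INTER_CUBIC)[:600])
E
```

```text
17.2667 [ 501.15579541 -275.85436211  301.12441152] [-0.10445174 -0.08613682 -0.34042876] 11.735892914299928 [[ 6.711e-01  7.413e-01 -8.000e-04]
 [ 7.413e-01 -6.711e-01  4.000e-04]
 [-3.000e-04 -9.000e-04 -1.000e+00]]
```

View pics/n.png

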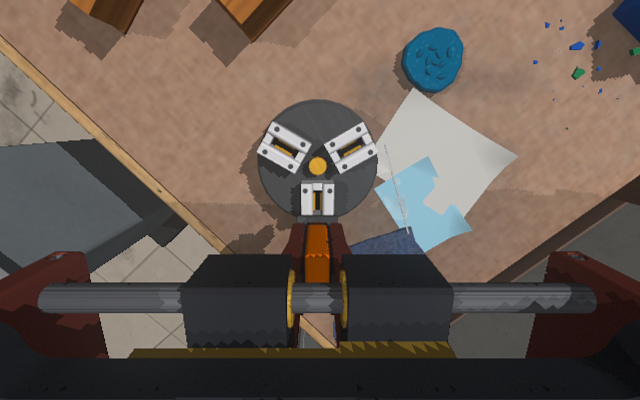

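View pics/n2.png

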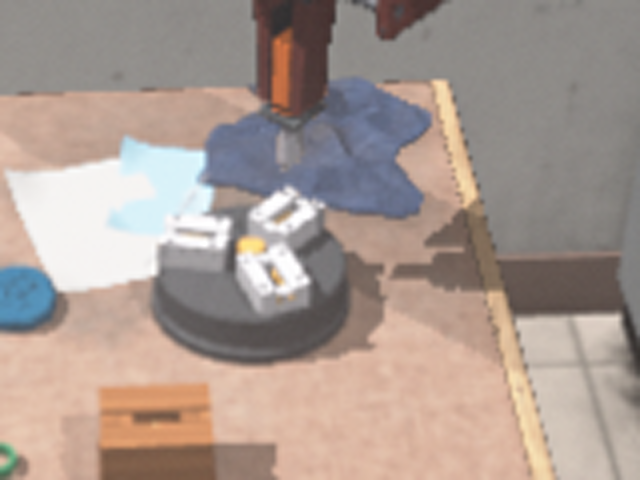

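>>> jog_arm --steps '[[[0.001,0,0.01,0,0,0,1],[0,0,0.01,0,0,0,1],[0,0,0.006,0,0,0,1],[0,0,0.003,0,0,0,1],[0,0,0.002,0,0,0,1],[0,0,0.002,0,0,0,1],[0,0,0.002,0,0,0,1],[0,0,0.002,0,0,0,1],[0,0,0,0,0,0,1]]]'

```text
t: 18.12
ee_pos: [502.2, -274.1, 264.5]
orientation: [-2.873, -1.271, 0.0]
ft_force: [-0.1, -0.2, -0.5]
width: 11.8
```

>>> jog_arm --steps '[[[0,0,0.0015,0,0,0,1],[0,0,0.0015,0,0,0,1],[0,0,0.0015,0,0,0,1],[0,0,0.0015,0,0,0,1],[0,0,0.001,0,0,0,1]]]'

```text
t: 18.53
ee_pos: [502.5, -274.3, 258.1]
orientation: [2.872, 1.271, 0.001]
ft_force: [-0.6, -0.1, 2.5]
width: 11.8
```

>>> jog_arm --steps '[[[0,0,0.0015,0,0,0,1],[0,0,0.0015,0,0,0,1],[0,0,0.0015,0,0,0,1],[0,0,0,0,0,0,1]]]'

```text
t: 18.87
ee_pos: [502.3, -274.1, 252.9]
orientation: [2.873, 1.271, 0.0]
ft_force: [1.8, -0.5, 0.3]
width: 11.6
```

>>> jog_arm --steps '[[[0,0,0.001,0,0,0,1],[0,0,0.001,0,0,0,1],[0,0,0,0,0,0,1]]]'

```text
t: 19.12
ee_pos: [502.3, -274.1, 251.0]
orientation: [2.873, 1.271, 0.0]
ft_force: [0.6, -0.2, 1.8]
width: 11.8
```

>>> jog_arm --steps '[[[-0.0003,0,0.0015,0,0,0,1],[-0.0003,0,0.0015,0,0,0,1],[0,0,0.0015,0,0,0,1],[0,0,0.0015,0,0,0,1],[0,0,0.0015,0,0,0,1],[0,0,0.0015,0,0,0,1],[0,0,0.001,0,0,0,1],[0,0,0.001,0,0,0,1],[0,0,0,0,0,0,1],[0,0,0,0,0,0,1]]]'

```text
t: 19.95
ee_pos: [501.8, -274.6, 239.9]
orientation: [2.873, 1.271, -0.0]
ft_force: [2.1, -1.4, -1.0]
width: 12.3
```

>>> jog_arm --steps '[[[0,0,0.001,0,0,0,1],[0,0,0.001,0,0,0,1],[0,0,0,0,0,0,1]]]'

```text
t: 20.2
ee_pos: [501.9, -274.6, 238.1]
orientation: [2.873, 1.271, 0.0]
ft_force: [0.9, -0.7, 0.5]
width: 11.7
```

>>> jog_arm --steps '[[[0,0,0.0005,0,0,0,1],[0,0,0.0005,0,0,0,1],[0,0,0,0,0,0,1]]]'

```text
t: 20.45
ee_pos: [501.9, -274.6, 237.2]
orientation: [2.873, 1.271, 0.0]
ft_force: [1.4, -1.1, 2.6]
width: 11.8
```

>>> jog_arm --steps '[[[0,0,0.0005,0,0,0,1],[0,0,0,0,0,0,1]]]'

```text
t: 20.62
ee_pos: [501.9, -274.6, 236.8]
orientation: [2.873, 1.271, 0.0]
ft_force: [0.7, -0.0, 3.3]
width: 12.2
```

>>> jog_arm --steps '[[[0,0,0.0005,0,0,0,1],[0,0,0,0,0,0,1]]]'

```text
t: 20.78
ee_pos: [501.9, -274.6, 236.8]
orientation: [2.873, 1.271, 0.0]
ft_force: [-1.9, 0.9, 8.7]
width: 11.8
```

```bash
python3 - <<'E'
from m import *
o=ctrl.get_obs(); print(o['t'],o['ee_pos'],o['ft_force'],o['width'])
im=ctrl.get_image('wrist')[:,:,::-1];cv2.imwrite('pics/p.png',im)
im=ctrl.get_image('side')[:,:,::-1];cv2.imwrite('pics/p2.png',cv2.resize(im[110:210,300:400],None,fx=6,fy=6,interpolation=cv2.INTER_CUBIC)[:600])
E
```

```text
20.7833 [ 501.88901486 -274.57816812  236.7658834 ] [-1.86759249  0.89336023  8.67093104] 11.805689172453922
```

View pics/p2.png

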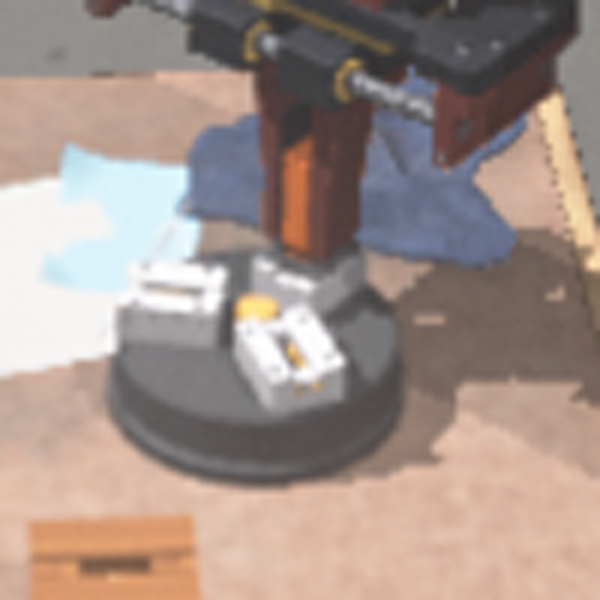

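View pics/p.png

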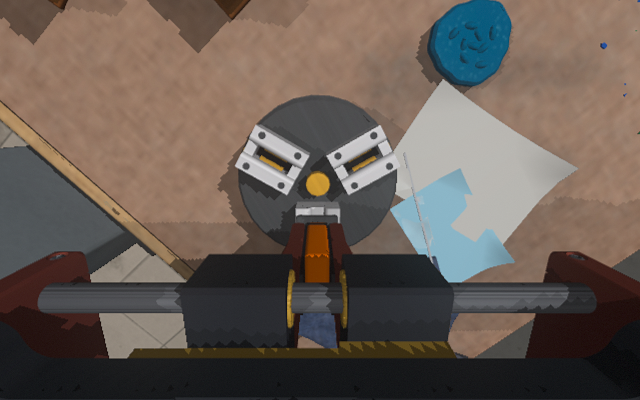

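>>> jog_arm --steps '[[[0,0,0,0,0,0,1],[0,0,-0.0003,0,0,0,1],[0,0,0,0,0,0,0.7],[0,0,0,0,0,0,0.6],[0,0,0,0,0,0,0.5],[0,0,0,0,0,0,0.3],[0,0,0,0,0,0,0.2],[0,0,0,0,0,0,0],[0,0,0,0,0,0,0],[0,0,0,0,0,0,0]]]'

```text
t: 21.72
ee_pos: [501.8, -274.6, 236.4]
orientation: [-2.873, -1.271, 0.0]
ft_force: [0.6, -0.1, -0.3]
width: 44.0
```

>>> jog_arm --steps '[[[0,0,-0.01,0,0,0,0],[0,0,-0.015,0,0,0,0],[0,0,-0.02,0,0,0,0],[0,0,-0.02,0,0,0,0],[0,0,-0.02,0,0,0,0],[0,0,-0.02,0,0,0,0],[0,0,-0.01,0,0,0,0],[0,0,0,0,0,0,0],[0,0,0,0,0,0,0]]]'

```text
t: 22.47
ee_pos: [501.8, -274.5, 351.9]
orientation: [2.872, 1.271, 0.001]
ft_force: [-0.5, -0.9, -0.3]
width: 43.8
```

```bash
python3 - <<'E'
from m import *
o=ctrl.get_obs(); print(o['t'],o['ee_pos'],o['ft_force'],o['width'])
im=ctrl.get_image('wrist')[:,:,::-1];cv2.imwrite('pics/q.png',im)
im=ctrl.get_image('side')[:,:,::-1];cv2.imwrite('pics/q2.png',cv2.resize(im[110:210,300:400],None,fx=6,fy=6,interpolation=cv2.INTER_CUBIC)[:600])
im=ctrl.get_image('top')[:,:,::-1];cv2.imwrite('pics/q3.png',cv2.resize(im[140:300,200:450],None,fx=3,fy=3,interpolation=cv2.INTER_CUBIC)[:600])
E
```

```text
22.4667 [ 501.77267421 -274.5044415   351.86276227] [-0.46050976 -0.89291624 -0.25691456] 43.767895388154734
```

View pics/q.png

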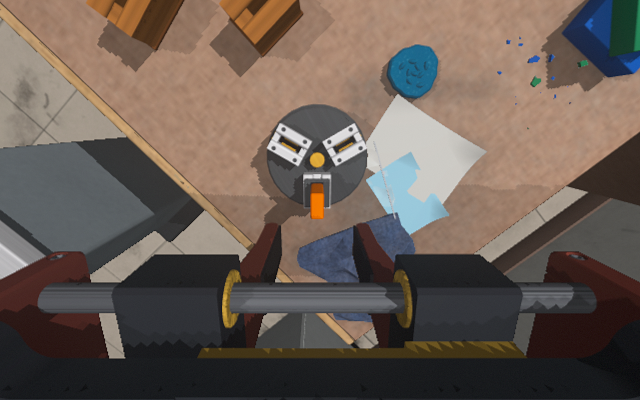

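View pics/q2.png

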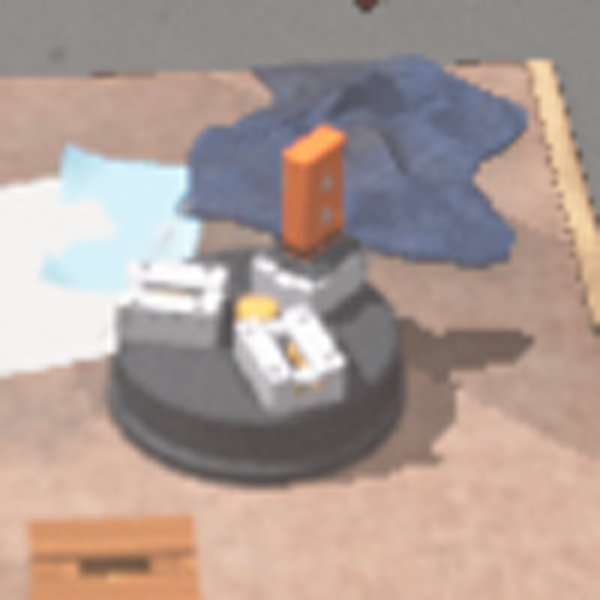

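View pics/q3.png

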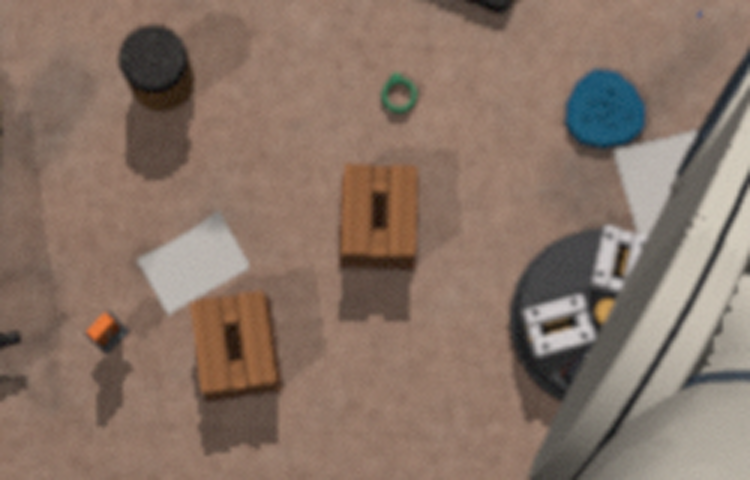

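```bash
python3 -c "
from workcell import ctrl
print(ctrl.close_job())"
```

```text
the job is handed in; nothing more can be done
None
```

The larger orange-handled blade stands fully home and released in gap 3, collar down on the jaws. I handed the job in about 22.5 s into the 58 s allowed; no verdict was reported.

- **Gaps 1 and 2:** both felt closed. About 16–18 mm down the force jumped, then kept climbing about 1 N per mm. The highest reading was 14 N at the wrist, and I backed out of each.
- **Gap 3:** the blade slid in with only light drag, 0–3 N at the wrist. The collar then seated at the height I had worked out beforehand, with about 9 N at contact, and I let go.
- **Last checks:** the wrist and side pictures show the blade upright with its collar flat on the jaws. The gripper is open and about 115 mm clear. The last picture from above shows the jar, wax ring, wax rose, both stands and the small feeler where they started. In that picture the robot arm hides gap 3, so I did not check the blade from above.
- **One disagreement, resolved:** my first wrist-camera position was about 7 mm off, because the arm was still settling when the picture was taken. I measured again with the arm still, and that agreed with the top camera.

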